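# Wind a speaker lift up level with its twin

### The arm

A 6-joint arm with a two-finger parallel gripper is mounted at the origin on the work surface. World frame = base frame: x ahead of the robot, y to its left, z up, the work surface at z = 0. Lengths are in m, angles in rad, forces in N, time in s.
With the tool pointing down it reaches from about 0.325 to 0.85 m from the base axis. Payload 15.5 kg.
Tool frame: the origin (TCP) lies on the front face of the gripper's body, between the roots of the fingers; the fingertips stand 78 mm ahead of it and the grasp point (between the pads) lies 60 mm ahead of it; z points along the fingers, y is the line along which they close (so a half turn about z gives the same grasp; the last joint's range is limited). The gripper opens to 91 mm and grips with 3 to 60 N. Pads are 32 mm wide; open, the fingers measure 118 mm over their backs; the gripper's body (76 mm by 178 mm) begins 60 mm behind the grasp point.
Start: joints at [1.214, 0.494, 1.345, -0, 1.302, -0.096], TCP at [0.162, 0.604, 0.292] pointing down, gripper open.
Joint ranges: [-2.91, 2.91], [-0.82, 2.16], [0.22, 2.67], [-1.22, 4.37], [0.12, 2.79], [-3.08, 3.08]. Speed limits (rad/s): [1.89, 1.89, 2.57, 3.01, 3.01, 3.01].

### API

Orientations are given as a unit quaternion [x, y, z, w].
In Python, from cell import sense, capture, camera_model, job_done gives the robot as it stands.
- The arm moves only by the shell command python3 -m creep 'ROWS'. ROWS is text: rows parted by semicolons, each of 7 numbers parted by spaces: the shift along the world's x, y, z as a fraction of full scale, then the turn, a rotation vector about the world's x, y, z as a fraction of full scale, then the opening, from -1 (shut) to 1 (fully open), so that 0 is half open. A call has 1 to 20 rows; each row shifts and turns the commanded pose from where the row before left it; what a row does not reach is not made up. Full scale, the value 1, is 40 mm for a shift and 0.12 rad for a turn. A row lasts 1/8 s, in which the tool goes at most 62.5 mm and 10.7 degrees, less where a joint would pass 70% of its speed; a pose out of reach is approached as far as the arm can. A call with a number of a shift or a turn outside -1 to 1 is refused whole. A call with a gripper value outside its range is refused whole. The fingers move at their own pace and stop on an object; the grip force is fixed at half the most. Time passes only in rows, so rows that do not move let the fingers close. It gives the time, the measured TCP pose, the force, the opening and the grip force at its end, in the units of the state.
- sense(): the state, without advancing time (a new reading comes with each control period).
- capture(name): name is "scene" or "top" or "wrist"; returns (picture, depth): 480x640x3 uint8, red, green, blue; 480x640 float32, m along the optical axis (not along the pixel's ray), 0 where there is no reading.
- camera_model(name): a dict with "fx", "fy", "cx", "cy" (pixels), "D" ([k1, k2, p1, p2, k3] as OpenCV has them; the pictures are not rectified), "R" (3x3) and "t" (3): a world point X has camera coordinates R X + t. Camera axes: x right, y down, z forward; pixel columns grow to the right and rows downward; lengths in m; the calibration is good to about 2 mm. A picture is of the moment at which its call begins: read the wrist's pose just before it. camera_model takes no time and is no camera call; for the wrist camera it gives the pose at the moment of the call.
- job_done(): hands the job in; it is judged then, once.
The state is a dict: "time": time; "joint_pos": joint angles; "joint_vel": joint speeds; "tau": joint torques, N m; "eef_pos": TCP position; "ee_rot": TCP orientation; "force": force on the tool from outside, world axes, zero at the start; "ft_torque": the same for the moment, N m; "opening": finger opening in m; "gripper_force": force on a finger pad.
Only numpy, scipy, OpenCV 4.12 (cv2) and the standard library are available. Lean on these libraries where they do the work, as an engineer would, in place of code of your own. Each camera call takes 0.05 s, during which the arm holds its last target. There are 200 camera calls.

### The job

The two speakers must stand at the same height. Pick up the crank and fit it fully home on the lift's screw, feeling for the fit and never forcing it, then wind it gently until the top of the speaker on the lift is level with the top of the one on the teak plinth (within 2 mm). Leave the crank seated on the screw, let go, and leave the other things on the cabinet alone.

Things in the scene. Friction and masses are not known exactly. Their poses are not given: they have to be found in the camera images.
- lift: Screw lift fixed to the cabinet: base 110 x 200 x 10 mm, two guide rods, cap 74 x 36 mm with its top 132 mm high, upright lead screw between the rods. Origin on the cabinet top on the screw's axis, z up. Its tray, 105 mm from the axis towards -y, carries a dark speaker 76 x 76 x 70 mm, all below 160 mm. The screw lifts 10 mm a turn, up when turned clockwise seen from above.
- screw_top (a point): Centre of the lead screw's upper end, 182 mm above the cabinet top (fixed to the frame, does not turn with the screw). The end is a round stub 14 mm in diameter, tapering to 8 mm over its last 5 mm, standing 50 mm out of the cap. Turning the screw takes about 0.1 N m; it stays where it is left.
- lift_speaker_top (a point): Centre of the top face of the speaker on the lift; it rises with the tray. Starts 12 to 28 mm too low.
- plinth_speaker_top (a point): Centre of the top face of the equal speaker that stands on the fixed teak plinth (96 x 96 mm); z up. This is the height to reach.
- crank_hub (a point): Centre of the crank's steel hub, half-way up, on its axis; z up, x along the arm towards the knob. Hub 30 x 30 mm square, 60 mm high (this point 30 mm above its underside); grip it on the two faces beside the arm (across y). The crank starts standing upright on its socket. Fully home on the screw, this point is 15 mm below screw_top. Mass 0.2 to 0.4 kg.
- crank_knob (a point): Centre of the crank's upright wooden knob, on its axis: 20 mm in diameter, 40 mm high, turning freely on its spindle, 60 mm from the hub's axis along the arm. It spans 62 to 102 mm above the hub's underside, this point at 82 mm; the tops of arm (14 mm wide) and hub are at 60 mm. x points along the arm, away from the hub.
- bowl_mid (a point): Centre of a white ceramic incense bowl, 90 mm wide, 45 mm high. Leave alone.
- tumbler_mid (a point): Centre of a clear glass tumbler, 74 mm wide, 95 mm high. Leave alone.
- torch_mid (a point): Centre of a flat lighter-shaped aluminium torch lying down, 92 x 26 x 15 mm. Leave alone.
- caddy_mid (a point): Centre of a black remote caddy with three pockets, 90 x 150 x 85 mm. Leave alone.
- crank_socket (a point): Mouth of the hub's socket, centre of the hub's underside; z up, x along the arm. Bore 16.4 mm, 45 mm deep. Two crossing slots 10 mm wide, along x and along y, cut the lowest 12 mm and take the cross bar: it fits four ways, 90 degrees apart, with about 0.09 rad of play each way. Bar not under a slot: the hub stops 10.5 mm too high. Fully home, the bore's floor rests on the screw's end.
- cross_bar (a point): Middle of the level cross bar through the screw's stub, on the screw's axis, 38 mm below screw_top: flat-topped steel, 34 mm long overall, 7 mm wide, 7 mm high, turning with the screw. Which way the bar points differs every time and is not given: this point's axes are those of the frame, not of the bar.
Mind the look-alikes: they are no part of the job. There is more than one size of the lift; the job needs the largest.

How it is judged:
By the outcome, as a careful person would: the job done as asked, in the order asked, and still so for the second after the job is handed in, with the robot touching nothing.
It also fails if it takes over 72 s, if anything falls off the work surface, if the arm or the gripper's body presses on something with over 40 N, if the wrist force passes 120 N, or if a joint passes its speed limit or range.

## Working session

There is one attempt and no reset: what is moved stays moved. The work goes in short steps, Python scripts to look and compute and a shell command to move; the robot and the scene stay as the last step left them, time stands still between calls to the robot, and variables do not carry over. Pictures are saved under pics/ and viewed, at most 10 in all, crops included, and the job is handed in when it is done.

```bash
mkdir -p pics; cat > h.py <<'E'
import numpy as np,cv2
from cell import sense,capture,camera_model,job_done
def save(n,im): cv2.imwrite('pics/'+n+'.png',im[...,::-1])
def px2w(m,u,v,d=None,z=None):
    K=np.array([[m['fx'],0,m['cx']],[0,m['fy'],m['cy']],[0,0,1]])
    p=cv2.undistortPoints(np.array([[[u,v]]],float),K,np.array(m['D'],float))[0,0]
    R=np.array(m['R']);t=np.array(m['t']);r=np.array([p[0],p[1],1.])
    if d is None:
        o=-R.T@t;w=R.T@r;d=(z-o[2])/w[2]
    return R.T@(r*d-t)
def w2px(m,X):
    K=np.array([[m['fx'],0,m['cx']],[0,m['fy'],m['cy']],[0,0,1]])
    return cv2.projectPoints(np.array(X,float).reshape(-1,1,3),cv2.Rodrigues(np.array(m['R']))[0],np.array(m['t'],float),K,np.array(m['D'],float))[0][:,0]
E
python3 - <<'E'
from h import *
for n in['scene','top']:
    m=camera_model(n);im,d=capture(n);save(n+'1',im);np.savez('pics/'+n+'1.npz',im=im,d=d)
    print(n,-np.array(m['R']).T@m['t'],m['fx'])
print(sense())
E
```

```text
scene [ 1.00068038 -0.26984204  0.99527583] 474.8763446636888
top [0.40958907 0.04356327 1.53653439] 589.9250167339785
{'time': 0.1, 'joint_pos': array([ 1.21351718e+00,  4.94160184e-01,  1.34605946e+00,  2.57787625e-05,
        1.30250323e+00, -9.55195812e-02]), 'joint_vel': array([-0.00063125, -0.00265242, -0.00017131,  0.00017626, -0.00137668,
       -0.00035581]), 'tau': array([ 3.69762502e-04, -8.80249572e+01, -3.82537293e+01,  7.09472713e-02,
        4.81624086e-02, -1.50031599e-05]), 'eef_pos': array([0.16165151, 0.60347252, 0.2916768 ]), 'ee_rot': array([ 1.30509827e-01,  9.91446855e-01, -5.47898246e-04, -1.38959287e-04]), 'force': array([ 0.73883874,  0.02054408, -0.54633245]), 'ft_torque': array([-0.02686482,  0.03180217, -0.01075562]), 'gripper_force': 0.0, 'opening': 0.09120581895873979}
```

View pics/top1.png

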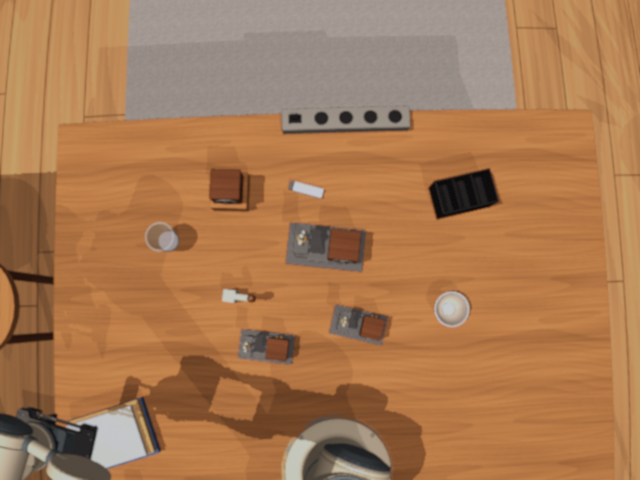

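View pics/scene1.png

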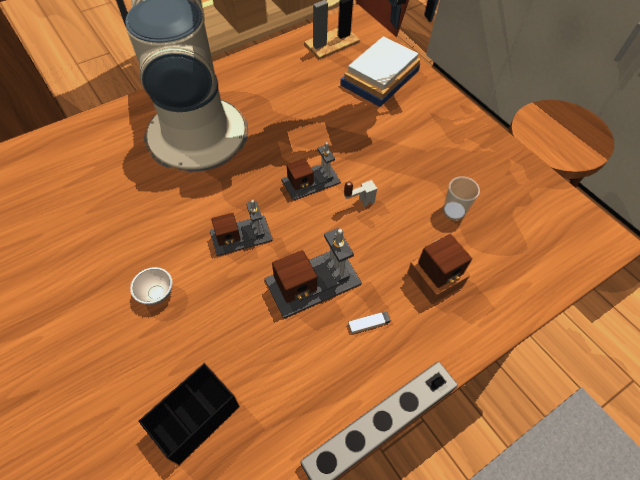

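The top view shows three lifts, at px (325,247), (358,324) and (265,346). The one at (325,247) is clearly the largest. The crank is at about (238,296), with its knob to the right at (252,298). The plinth speaker is at (227,187). I'll confirm with one enlarged crop and the depth data.

```bash
python3 - <<'E'
from h import *
T=np.load('pics/top1.npz');im,d=T['im'],T['d'];m=camera_model('top')
a=cv2.resize(im[160:320,200:400],None,fx=4,fy=3.75,interpolation=cv2.INTER_CUBIC);a=cv2.resize(im[165:315,200:400],(800,600),interpolation=cv2.INTER_CUBIC);save('crop1',a)
X=np.array([[px2w(m,u,v,d=d[v,u]) if d[v,u]>0 else [0,0,0] for u in range(200,400)] for v in range(165,315)])
np.save('pics/X.npy',X)
z=X[...,2]
def g(name,u0,u1,v0,v1,z0,z1):
    s=X[v0-165:v1-165,u0-200:u1-200].reshape(-1,3);s=s[(s[:,2]>z0)&(s[:,2]<z1)]
    print(name,len(s),s.mean(0).round(4),np.median(s,0).round(4),(s.min(0)).round(3),s.max(0).round(3))
g('crank hub/arm',215,262,285,308,.05,.07)
g('knob',215,262,285,308,.08,.13)
g('lift spk',325,372,222,268,.08,.165)
g('plinth spk',205,250,165,205,.1,.2)
g('cap',285,326,222,268,.12,.14)
g('stub',285,326,222,268,.165,.2)
g('base',283,372,222,275,.005,.015)
E
```

```text
crank hub/arm 210 [0.4568 0.2488 0.0596] [0.4559 0.2526 0.0595] [0.442 0.192 0.053] [0.474 0.274 0.067]
knob 56 [0.4496 0.1997 0.0993] [0.4487 0.1999 0.1003] [0.441 0.191 0.083] [0.459 0.209 0.107]
lift spk 953 [ 0.5717 -0.0324  0.0995] [ 0.5718 -0.0323  0.0998] [ 0.532 -0.073  0.08 ] [0.613 0.008 0.111]
plinth spk 996 [0.7271 0.2561 0.1198] [0.7271 0.2556 0.1206] [0.688 0.219 0.1  ] [0.769 0.296 0.133]
cap 390 [0.587  0.071  0.1315] [0.5855 0.0707 0.1315] [0.551 0.049 0.12 ] [0.626 0.092 0.14 ]
stub 26 [0.5866 0.0715 0.178 ] [0.586  0.0708 0.1787] [0.582 0.066 0.165] [0.592 0.078 0.188]
base 988 [0.5674 0.0154 0.0096] [0.5517 0.0204 0.0095] [ 0.505 -0.109  0.005] [0.648 0.122 0.015]
```

View pics/crop1.png

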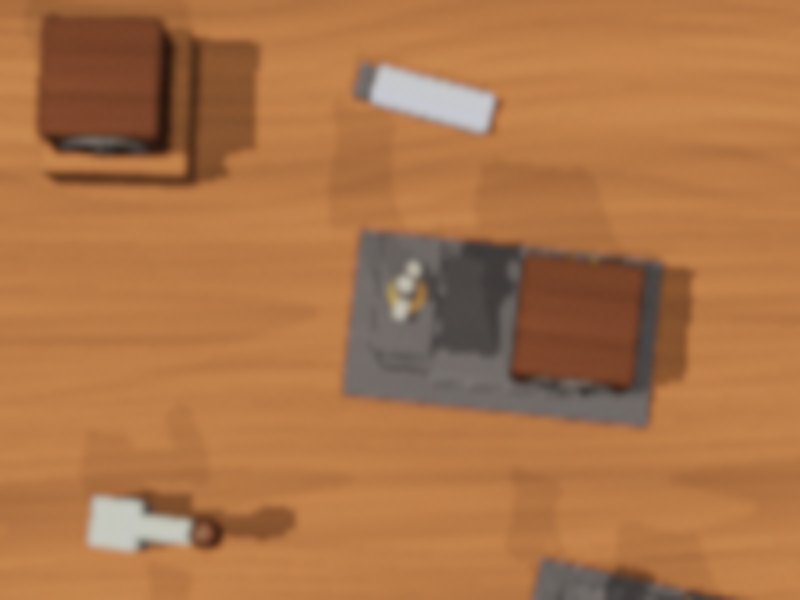

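The crop confirms the largest lift: its stub is at (405,290), the speaker is on its tray, and the base is about 200 mm. The crank's hub is at (117,523) and its knob at (205,530). Next I'll compute the exact crank pose and the shifts.

```bash
python3 - <<'E'
from h import *
m=camera_model('top')
f=lambda a,b,z:px2w(m,200+(a+.5)/4-.5,165+(b+.5)/4-.5,z=z)
h=f(117,523,.06);k=f(205,530,.102)
print(h,k,np.hypot(*(k-h)[:2]),np.arctan2(*(k-h)[[1,0]]))
for p in[(90,495),(145,498),(140,552),(90,548)]:print(f(*p,.06))
X=np.load('pics/X.npy').reshape(-1,3)
s=X[(abs(X[:,0]-.457)<.04)&(abs(X[:,1]-.24)<.06)&(abs(X[:,2]-.06)<.01)]
hub=s[s[:,1]>.243];arm=s[(s[:,1]<.238)&(s[:,1]>.212)]
print('hub',hub.mean(0),np.ptp(hub,0),'arm',arm.mean(0)); dv=arm.mean(0)-hub.mean(0);print(np.arctan2(dv[1],dv[0]))
E
```

```text
[0.45763795 0.25809016 0.06      ] [0.45061904 0.19824638 0.102     ] 0.06025399178239142 -1.6875501822942638
[0.47563934 0.27486273 0.06      ]
[0.47285034 0.24015083 0.06      ]
[0.43912036 0.24391671 0.06      ]
[0.4424099  0.27540486 0.06      ]
hub [0.45832879 0.25930503 0.05944465] [0.03090606 0.0303872  0.01466937] arm [0.45348663 0.22630117 0.05966373]
-1.7164718638085839
```

```bash
python3 -m creep '0.617 -0.719 0 0 0 -1 1;0.617 -0.719 0 0 0 -1 1;0.617 -0.719 0 0 0 -1 1;0.617 -0.719 0 0 0 -1 1;0.617 -0.719 0 0 0 -1 1;0.617 -0.719 0 0 0 -1 1;0.617 -0.719 0 0 0 -1 1;0.617 -0.719 0 0 0 -1 1;0.617 -0.719 0 0 0 -1 1;0.617 -0.719 0 0 0 -1 1;0.617 -0.719 0 0 0 -1 1;0.617 -0.719 0 0 0 -1 1;0 0 0 0 0 0 1;0 0 0 0 0 0 1'
python3 - <<'E'
from h import *
s=sense();m=camera_model('wrist');im,d=capture('wrist');save('w1',im);np.savez('pics/w1.npz',im=im,d=d,R=m['R'],t=m['t'])
print(s['eef_pos'],s['ee_rot'],s['joint_pos'].round(3),-np.array(m['R']).T@m['t'],m['fx'])
E
```

```text
time: 1.85
eef_pos: [0.4575, 0.2587, 0.292]
ee_rot: [0.752, 0.66, -0.0, -0.0]
force: [-0.0, 0.2, -0.3]
opening: 0.0913
gripper_force: 0.0
[0.45754864 0.25870509 0.29200413] [ 7.51631892e-01  6.59582728e-01 -2.71564554e-04 -2.24322555e-04] [0.401 0.355 1.589 0.    1.199 0.531] [0.46772413 0.3383285  0.38337199] 373.84527344250347
```

View pics/w1.png

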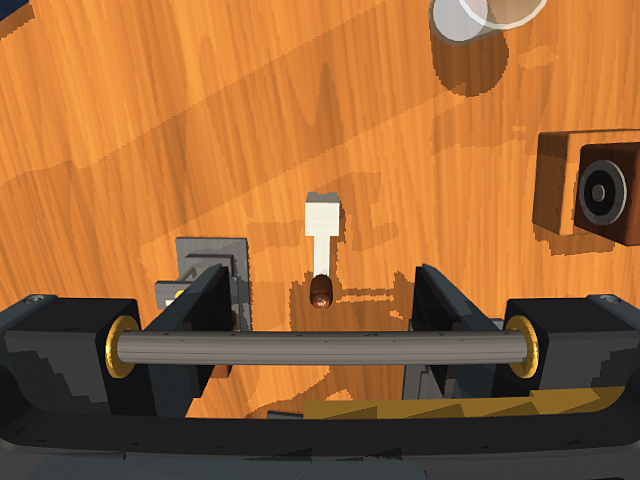

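The hub's top face is at px (306–340, 201–236) and the knob is at (321,290). The crank lies square between the fingers.

```bash
python3 - <<'E'
from h import *
W=np.load('pics/w1.npz');d=W['d'];m=camera_model('wrist')
P=np.array([px2w(m,u,v,d=d[v,u]) for u in range(295,350) for v in range(190,310) if d[v,u]>0])
for n,z0,z1 in[('top',.052,.067),('knob',.09,.11)]:
    s=P[(P[:,2]>z0)&(P[:,2]<z1)];print(n,len(s),s.mean(0))
    if n=='top':
        h=s[s[:,1]>.244];a=s[(s[:,1]<.238)&(s[:,1]>.215)];c=(h.max(0)+h.min(0))/2
        print(h.mean(0),np.ptp(h,0),a.mean(0),np.arctan2(*(a.mean(0)-h.mean(0))[[1,0]]))
for p in[(306,201),(340,201),(306,236),(340,236)]:print(px2w(m,*p,z=.06))
E
```

```text
top 1781 [0.45579383 0.25101386 0.05903214]
[0.45735925 0.26235949 0.05891148] [0.0330043  0.03565502 0.00791149] [0.4523448  0.22652879 0.05894891] -1.7098414225095289
knob 418 [0.44955536 0.206192   0.09854234]
[0.44611001 0.28094204 0.06      ]
[0.47565125 0.27712181 0.06      ]
[0.44165716 0.24937636 0.06      ]
[0.47198603 0.24545399 0.06      ]
```

```bash
python3 -m creep '0.01 0.045 -0.9 0 0 -0.1 1;0 0 -0.9 0 0 0 1;0 0 -0.9 0 0 0 1;0 0 -0.9 0 0 0 1;0 0 -0.8 0 0 0 1;0 0 -0.6 0 0 0 1;0 0 0 0 0 0 1;0 0 0 0 0 0 -1;0 0 0 0 0 0 -1;0 0 0 0 0 0 -1;0 0 0 0 0 0 -1;0 0 0 0 0 0 -1;0 0 0 0 0 0 -1'
```

```text
time: 3.52
eef_pos: [0.4583, 0.2604, 0.0922]
ee_rot: [0.756, 0.655, -0.0, -0.0]
force: [-0.3, 0.2, 0.3]
opening: 0.0343
gripper_force: 0.0
```

```bash
python3 -m creep '0 0 0 0 0 0 -1;0 0 0 0 0 0 -1;0 0 0.5 0 0 0 -1;0 0 0.9 0 0 0 -1;0 0 0.9 0 0 0 -1;0 0 0.9 0 0 0 -1;0 0 0.9 0 0 0 -1;0.37 -0.8 0.9 0 0 0 -1;0.37 -0.8 0.75 0 0 0 -1;0.37 -0.8 0 0 0 0 -1;0.37 -0.8 0 0 0 0 -1;0.37 -0.8 0 0 0 0 -1;0.37 -0.8 0 0 0 0 -1;0.37 -0.8 0 0 0 0 -1;0.37 -0.8 0 0 0 0 -1;0 0 0 0 0 0 -1;0 0 0 0 0 0 -1'
python3 - <<'E'
from h import *
s=sense();m=camera_model('wrist');im,d=capture('wrist');save('w2',im);np.savez('pics/w2.npz',im=im,d=d)
import pickle;pickle.dump(m,open('pics/w2m.pkl','wb'))
print(s['eef_pos'],s['ee_rot'],s['opening'],s['gripper_force'],s['force'],w2px(m,[.5866,.0712,.182]),w2px(m,[.5866,.0712,.144]))
E
```

```text
time: 5.65
eef_pos: [0.5763, 0.0046, 0.3218]
ee_rot: [0.756, 0.655, -0.0, -0.0]
force: [-1.1, -0.3, -2.3]
opening: 0.03
gripper_force: 30.0
[0.57629076 0.00464656 0.32183197] [ 7.55918538e-01  6.54665463e-01 -2.60887830e-04 -4.76475816e-04] 0.030048380286011738 29.99957498162985 [-1.12802719 -0.25613911 -2.28606265] [[323.45182575 152.33027962]] [[323.2373895  149.26229553]]
```

View pics/w2.png

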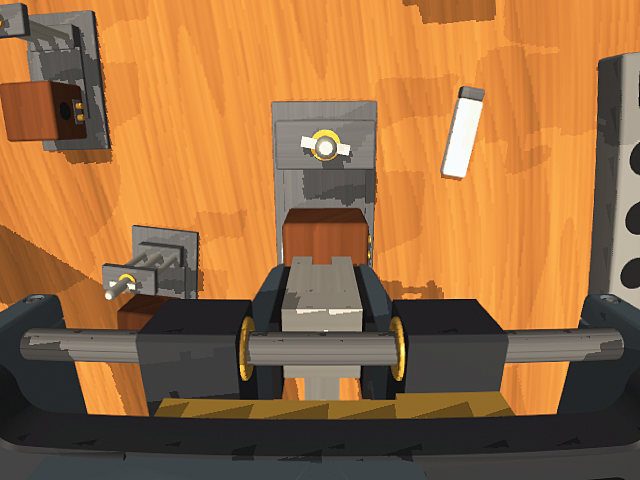

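The wrist picture shows the screw end at (325,147) with the bar running from about (302,142) to (350,151). The hub is held square in the fingers at the bottom. I'll enlarge it and fit the bar.

```bash
python3 - <<'E'
from h import *
import pickle
W=np.load('pics/w2.npz');im,d=W['im'],W['d'];m=pickle.load(open('pics/w2m.pkl','rb'))
c=im[115:175,285:365];save('w2c',cv2.resize(c,(800,600),interpolation=cv2.INTER_NEAREST))
P=np.array([list(px2w(m,u,v,d=d[v,u]))+[u,v,int(im[v,u].min())] for v in range(115,180) for u in range(285,368)])
s=P[abs(P[:,2]-.1475)<.006];
print('bar depth',len(s),s[:,:3].mean(0))
b=s[:,:2]-s[:,:2].mean(0);w,V=np.linalg.eigh(b.T@b);print(np.arctan2(V[1,1],V[0,1]),np.ptp(b@V[:,1]))
s=P[(P[:,5]>190)];q=np.array([px2w(m,x[3],x[4],z=.1475)[:2] for x in s]);b=q-q.mean(0);w,V=np.linalg.eigh(b.T@b);print('bright',len(s),q.mean(0),np.arctan2(V[1,1],V[0,1]),np.ptp(b@V[:,1]))
s=P[P[:,2]>.178];print('tip',len(s),s[:,:5].mean(0))
s=P[abs(P[:,2]-.132)<.004];print('cap',s[:,:3].mean(0))
E
```

```text
bar depth 297 [0.58785371 0.07395391 0.14631953]
2.815967750761377 0.03407566205295944
bright 424 [0.58773959 0.07344504] 2.81381109031629 0.03381585884001134
tip 291 [5.87906389e-01 7.45420906e-02 1.97796527e-01 3.25292096e+02
 1.47302405e+02]
cap [0.58929882 0.07389799 0.13101334]
```

View pics/w2c.png

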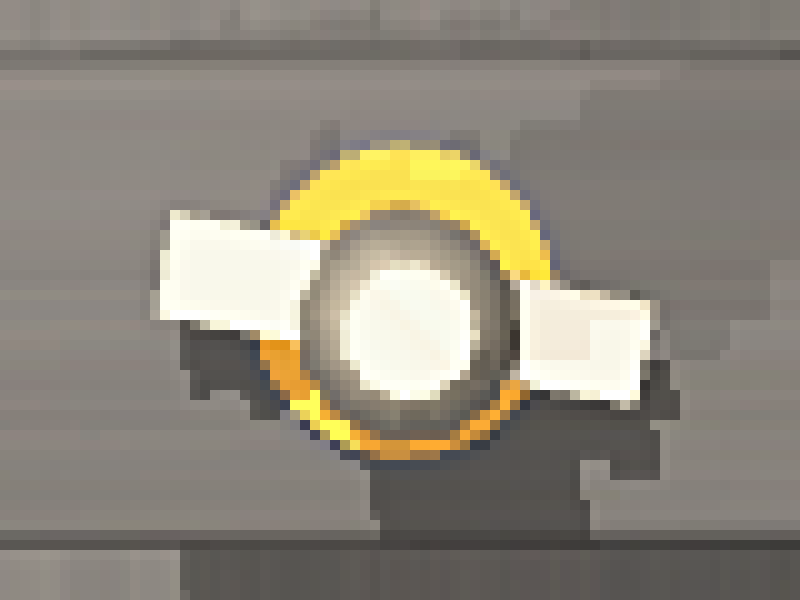

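The crop shows the bar clearly from (165,265) to (650,350), and the stub tip at (408,333). The bar angle is −0.327 rad and the tool is at −0.143, so I need −0.183 rad more. Next I'll check the hub's offset in the fingers.

```bash
python3 - <<'E'
from h import *
import pickle
from scipy.spatial.transform import Rotation as Ro
W=np.load('pics/w2.npz');im,d=W['im'],W['d'];m=pickle.load(open('pics/w2m.pkl','rb'))
p=np.array([.57629,.00465,.32183]);R=Ro.from_quat([7.55918538e-01,6.54665463e-01,-2.6e-4,-4.76e-4]).as_matrix()
L=lambda X:R.T@(X-p)
for u in(290,322,355):
    print(u,[(v,*(L(px2w(m,u,v,d=d[v,u]))*1000).round(1)) for v in(262,275,290,304,316,324)])
print(L(np.array([.5879,.0738,.182])), L(px2w(m,325.5,148,z=.182)))
for u in (290,322): print([int(x) for x in im[300:320,u].mean(1)],[int(x) for x in im[252:264,u].mean(1)])
E
```

```text
290 [(262, np.float64(-32.8), np.float64(-28.3), np.float64(222.1)), (275, np.float64(16.8), np.float64(-14.6), np.float64(67.1)), (290, np.float64(16.6), np.float64(-13.3), np.float64(51.0)), (304, np.float64(17.2), np.float64(-12.2), np.float64(36.8)), (316, np.float64(14.2), np.float64(-11.9), np.float64(32.9)), (324, np.float64(10.7), np.float64(-12.1), np.float64(33.3))]
322 [(262, np.float64(-32.9), np.float64(0.2), np.float64(222.5)), (275, np.float64(16.8), np.float64(-0.1), np.float64(67.3)), (290, np.float64(17.2), np.float64(-0.1), np.float64(49.7)), (304, np.float64(17.1), np.float64(-0.1), np.float64(37.0)), (316, np.float64(14.3), np.float64(-0.1), np.float64(32.8)), (324, np.float64(10.7), np.float64(-0.1), np.float64(33.3))]
355 [(262, np.float64(-33.0), np.float64(29.7), np.float64(222.8)), (275, np.float64(16.6), np.float64(15.0), np.float64(67.7)), (290, np.float64(17.0), np.float64(13.5), np.float64(50.0)), (304, np.float64(17.7), np.float64(12.3), np.float64(35.9)), (316, np.float64(13.7), np.float64(12.2), np.float64(33.9)), (324, np.float64(10.5), np.float64(12.3), np.float64(33.6))]
[0.07006709 0.00176279 0.13984434] [0.06987973 0.00207869 0.13984396]
[85, 86, 85, 85, 85, 85, 85, 84, 77, 123, 146, 141, 139, 140, 143, 143, 143, 143, 144, 143] [93, 93, 94, 94, 93, 94, 94, 93, 93, 92, 92, 90]
[122, 123, 122, 122, 122, 122, 122, 120, 110, 209, 202, 132, 139, 141, 144, 145, 144, 143, 143, 144] [95, 96, 96, 96, 95, 95, 95, 96, 96, 95, 95, 93]
```

```bash
python3 -m creep '0.092 0.563 0 0 0 -0.51 -1;0.092 0.563 0 0 0 -0.51 -1;0.092 0.563 0 0 0 -0.51 -1;0 0 -0.4 0 0 0 -1;0 0 -0.4 0 0 0 -1;0 0 -0.2 0 0 0 -1;0 0 -0.15 0 0 0 -1;0 0 -0.1 0 0 0 -1;0 0 -0.1 0 0 0 -1;0 0 0 0 0 0 -1;0 0 0 0 0 0 -1'; python3 - <<'E'
from h import *
print(sense()['ft_torque'],sense()['force'])
E
```

```text
time: 7.08
eef_pos: [0.5879, 0.0719, 0.2684]
ee_rot: [0.813, 0.583, 0.0, 0.0]
force: [0.7, -0.6, -2.0]
opening: 0.0301
gripper_force: 30.0
[-0.10731194  0.05373668  0.02795665] [ 0.71086659 -0.62923742 -2.04458181]
```

```bash
python3 -m creep '0 0 -0.08 0 0 0 -1;0 0 -0.08 0 0 0 -1;0 0 -0.08 0 0 0 -1'; python3 -m creep '0 0 -0.1 0 0 0 -1;0 0 -0.1 0 0 0 -1;0 0 -0.1 0 0 0 -1;0 0 0 0 0 0 -1'
```

```text
time: 7.45
eef_pos: [0.5877, 0.072, 0.2583]
ee_rot: [0.813, 0.583, -0.0, -0.0]
force: [1.0, -0.1, -2.9]
opening: 0.0296
gripper_force: 30.0
time: 7.95
eef_pos: [0.5876, 0.0719, 0.2463]
ee_rot: [0.813, 0.583, -0.0, -0.0]
force: [-0.1, 0.9, -3.0]
opening: 0.0297
gripper_force: 30.0
```

```bash
python3 -m creep '0 0 -0.06 0 0 0 -1;0 0 -0.06 0 0 0 -1;0 0 -0.06 0 0 0 -1;0 0 0 0 0 0 -1'; python3 -m creep '0 0 -0.04 0 0 0 -1;0 0 -0.04 0 0 0 -1;0 0 0 0 0 0 -1'
```

```text
time: 8.45
eef_pos: [0.5877, 0.0719, 0.2392]
ee_rot: [0.813, 0.583, -0.0, -0.0]
force: [-0.5, 0.0, -3.3]
opening: 0.0299
gripper_force: 30.0
time: 8.82
eef_pos: [0.5877, 0.0719, 0.2361]
ee_rot: [0.813, 0.583, -0.0, -0.0]
force: [0.3, -0.7, -3.0]
opening: 0.03
gripper_force: 30.0
```

```bash
python3 -m creep '0 0 -0.05 0 0 0 -1;0 0 -0.05 0 0 0 -1;0 0 -0.025 0 0 0 -1;0 0 0 0 0 0 -1'; python3 -m creep '0 0 -0.02 0 0 0 -1;0 0 0 0 0 0 -1'
```

```text
time: 9.32
eef_pos: [0.5877, 0.0719, 0.2311]
ee_rot: [0.813, 0.583, -0.0, -0.0]
force: [-0.3, -0.0, -1.4]
opening: 0.0298
gripper_force: 30.0
time: 9.57
eef_pos: [0.5878, 0.0719, 0.2304]
ee_rot: [0.813, 0.583, 0.0, 0.0]
force: [-0.1, 0.2, -3.4]
opening: 0.03
gripper_force: 30.0
```

```bash
python3 -m creep '0 0 -0.02 0 0 0 -1;0 0 0 0 0 0 -1'; python3 -m creep '0 0 -0.02 0 0 0 -1;0 0 0 0 0 0 -1'
```

```text
time: 9.82
eef_pos: [0.5877, 0.0719, 0.2296]
ee_rot: [0.813, 0.583, -0.0, -0.0]
force: [-0.5, -1.0, -2.5]
opening: 0.0299
gripper_force: 30.0
time: 10.07
eef_pos: [0.5878, 0.0719, 0.2291]
ee_rot: [0.813, 0.583, 0.0, 0.0]
force: [-1.3, -0.7, 3.4]
opening: 0.0301
gripper_force: 30.0
```

Contact came at TCP 0.2291, against 0.2292 predicted, so the hub is fully home with only about 6 N. I'll let go, rise, and shift to the knob.

```bash
python3 -m creep '0 0 0 0 0 0 0;0 0 0 0 0 0 0;0 0 0 0 0 0 0;0 0 0.3 0 0 0 0.2;0 0 0.55 0 0 0 0.2;0 0 0.5 0 0 0 0.2;0 0 0 0 0 0 0.2'; python3 - <<'E'
from h import *
s=sense();m=camera_model('wrist');im,d=capture('wrist');np.savez('pics/w3.npz',im=im,d=d);save('w3',im)
print(s['eef_pos'],s['force'],s['opening'])
for y0 in [0]:
  P=np.array([px2w(m,u,v,d=d[v,u]) for u in range(180,460) for v in range(150,479) if d[v,u]>.02])
  P=P[(np.hypot(P[:,0]-.5884,P[:,1]-.0738)<.08)]
  for a,b in[(.19,.205),(.23,.245)]:
    q=P[(P[:,2]>a)&(P[:,2]<b)];print(a,len(q),q.mean(0) if len(q) else'')
h,e=np.histogram(P[:,2],bins=np.arange(.12,.3,.005));print(h)
E
```

```text
time: 10.95
eef_pos: [0.5885, 0.072, 0.2848]
ee_rot: [0.813, 0.583, 0.001, 0.001]
force: [-0.1, -0.2, -1.0]
opening: 0.0547
gripper_force: 0.0
[0.58850128 0.07197535 0.28481182] [-0.07490152 -0.21507033 -0.98534838] 0.054729173225475984
0.19 4116 [0.58552028 0.06681963 0.19597206]
0.23 1380 [0.5928176  0.08503741 0.23772813]
[ 135  530 2506   60   68   85  118  125  135  142  150  159  172  191
  834 3058  224  496  577  526  374  410  427  469  484  556  656  766
 1463  580  309  341  362  696 1200]
```

View pics/w3.png

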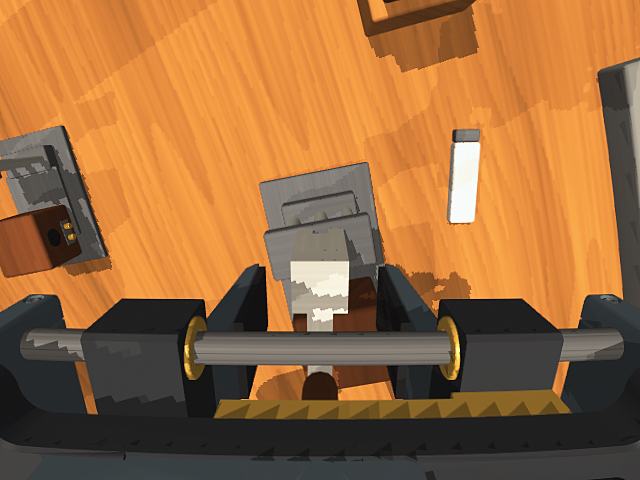

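The hub is home: its top is at 0.197 m and the knob shows at (320,385). Next I'll slide to the knob and close.

```bash
python3 -m creep '-0.162 -0.458 0 0 0 0 0.2;-0.162 -0.458 0 0 0 0 0.2;-0.162 -0.458 -0.02 0 0 0 0.2;0 0 0 0 0 0 -1;0 0 0 0 0 0 -1;0 0 0 0 0 0 -1;0 0 0 0 0 0 -1;0 0 0 0 0 0 -1'
python3 - <<'E'
from h import *
c=np.array([.5884,.0738]);p=sense()['eef_pos'];r=p[:2]-c;print(p,np.hypot(*r),np.arctan2(r[1],r[0]),sense()['ft_torque'])
a0=np.arctan2(r[1],r[0]);N=20
q=[.06*np.array([np.cos(a0-2*np.pi*k/N),np.sin(a0-2*np.pi*k/N)])/.04 for k in range(N+1)]
print('; '.join('%.3f %.3f'%tuple(q[k+1]-q[k]) for k in range(N)))
E
```

```text
time: 12.0
eef_pos: [0.5684, 0.0173, 0.282]
ee_rot: [0.813, 0.583, 0.0, -0.0]
force: [1.6, 0.9, 0.9]
opening: 0.0194
gripper_force: 30.0
[0.56841266 0.01731092 0.28198688] 0.05992086656790313 -1.9108760572056975 [ 0.12618907 -0.03632223  0.02392323]
-0.412 0.224; -0.323 0.340; -0.202 0.424; -0.061 0.465; 0.085 0.461; 0.224 0.412; 0.340 0.323; 0.424 0.202; 0.465 0.061; 0.461 -0.085; 0.412 -0.224; 0.323 -0.340; 0.202 -0.424; 0.061 -0.465; -0.085 -0.461; -0.224 -0.412; -0.340 -0.323; -0.424 -0.202; -0.465 -0.061; -0.461 0.085
```

```bash
python3 - <<'E'
import numpy as np
a0=-1.911;N=40
q=[1.5*np.array([np.cos(a0-2*np.pi*k/N),np.sin(a0-2*np.pi*k/N)]) for k in range(N+1)]
print('; '.join('%.3f %.3f'%tuple(q[k+1]-q[k]) for k in range(20)))
E
```

```text
-0.215 0.096; -0.197 0.128; -0.175 0.157; -0.148 0.183; -0.118 0.204; -0.084 0.220; -0.049 0.230; -0.012 0.235; 0.025 0.234; 0.061 0.227; 0.096 0.215; 0.128 0.197; 0.157 0.175; 0.183 0.148; 0.204 0.118; 0.220 0.084; 0.230 0.049; 0.235 0.012; 0.234 -0.025; 0.227 -0.061
```

```bash
python3 -m creep '-0.215 0.096 0 0 0 0 -1;-0.197 0.128 0 0 0 0 -1;-0.175 0.157 0 0 0 0 -1;-0.148 0.183 0 0 0 0 -1;-0.118 0.204 0 0 0 0 -1'; python3 -m creep '-0.084 0.220 0 0 0 0 -1;-0.049 0.230 0 0 0 0 -1;-0.012 0.235 0 0 0 0 -1;0.025 0.234 0 0 0 0 -1;0.061 0.227 0 0 0 0 -1'; python3 - <<'E'
from h import *
c=np.array([.5884,.0738]);p=sense()['eef_pos'];r=p[:2]-c;print(p,np.hypot(*r),np.arctan2(r[1],r[0]),sense()['ft_torque'])
E
```

```text
time: 12.62
eef_pos: [0.5334, 0.0482, 0.2821]
ee_rot: [0.813, 0.583, -0.0, -0.0]
force: [-1.7, -1.4, 5.7]
opening: 0.0194
gripper_force: 30.0
time: 13.25
eef_pos: [0.5309, 0.0945, 0.2822]
ee_rot: [0.813, 0.583, -0.0, -0.0]
force: [-5.1, -0.5, 8.9]
opening: 0.019
gripper_force: 30.1
[0.53092671 0.09452708 0.28224244] 0.06109657157225516 2.7954720339695327 [-0.48729121  0.54694913 -0.06491529]
```

```bash
python3 -m creep '0.081 0.215 0.01 0 0 0 -1;0.123 0.197 0 0 0 0 -1;0.157 0.175 0 0 0 0 -1;0.183 0.148 0 0 0 0 -1;0.204 0.118 0 0 0 0 -1'; python3 -m creep '0.220 0.084 0 0 0 0 -1;0.230 0.049 0 0 0 0 -1;0.235 0.012 0 0 0 0 -1;0.234 -0.025 0 0 0 0 -1;0.227 -0.061 0 0 0 0 -1'; python3 - <<'E'
from h import *
c=np.array([.5884,.0738]);p=sense()['eef_pos'];r=p[:2]-c;print(p,np.hypot(*r),np.arctan2(r[1],r[0]),sense()['ft_torque'])
E
```

```text
time: 13.88
eef_pos: [0.5613, 0.129, 0.2827]
ee_rot: [0.813, 0.583, 0.0, -0.001]
force: [-3.6, 3.2, 8.3]
opening: 0.0196
gripper_force: 30.0
time: 14.5
eef_pos: [0.6081, 0.1317, 0.2832]
ee_rot: [0.812, 0.583, 0.001, -0.0]
force: [1.2, 6.4, 9.7]
opening: 0.0191
gripper_force: 30.0
[0.60812941 0.13173573 0.28320337] 0.06120293050068001 1.2425741762561322 [ 0.86019702  0.12657186 -0.04644749]
```

```bash
python3 -m creep '0 0 0 0 0 0 -1;0 0 0 0 0 0 -1'; python3 - <<'E'
from h import *
c=np.array([.5884,.0738]);p=sense()['eef_pos'];r=p[:2]-c;print(p,np.hypot(*r),np.arctan2(r[1],r[0]),sense()['ft_torque'])
m=camera_model('top');im,d=capture('top');save('top2',im)
def g(x0,y0,z0,z1,w=.03,d=d):
    P=[]
    for v in range(150,300):
        for u in range(200,400):
            if d[v,u]>0: P.append((u,v,d[v,u]))
    P=np.array(P);X=np.array([px2w(m,*q[:2],d=q[2]) for q in P[::2]])
    s=X[(abs(X[:,0]-x0)<w)&(abs(X[:,1]-y0)<w)&(X[:,2]>z0)&(X[:,2]<z1)];return len(s),np.median(s,0),s.mean(0)
d0=np.load('pics/top1.npz')['d']
print(g(.572,-.0325,.08,.14),g(.727,.256,.1,.14));print(g(.572,-.0325,.08,.14,d=d0),g(.727,.256,.1,.14,d=d0))
ks,ds=capture('scene');save('s2',ks);mm=camera_model('scene')
E
```

```text
time: 14.75
eef_pos: [0.6082, 0.1316, 0.2832]
ee_rot: [0.813, 0.583, 0.002, -0.0]
force: [2.1, 6.9, 8.7]
opening: 0.0188
gripper_force: 30.0
[0.6081859  0.13155848 0.28320629] 0.061053453949918776 1.2407624841459224 [ 0.87294008 -0.28036123  0.00287203]
(296, array([ 0.57177578, -0.03183016,  0.10506623]), array([ 0.5723186 , -0.03188925,  0.10495862])) (2, array([0.75158125, 0.2842857 , 0.12451052]), array([0.75158125, 0.2842857 , 0.12451052]))
(295, array([ 0.57245781, -0.03212907,  0.10003138]), array([ 0.57229852, -0.0322438 ,  0.10013098])) (288, array([0.72761584, 0.25562648, 0.12083306]), array([0.72722919, 0.25647918, 0.12099695]))
```

View pics/s2.png

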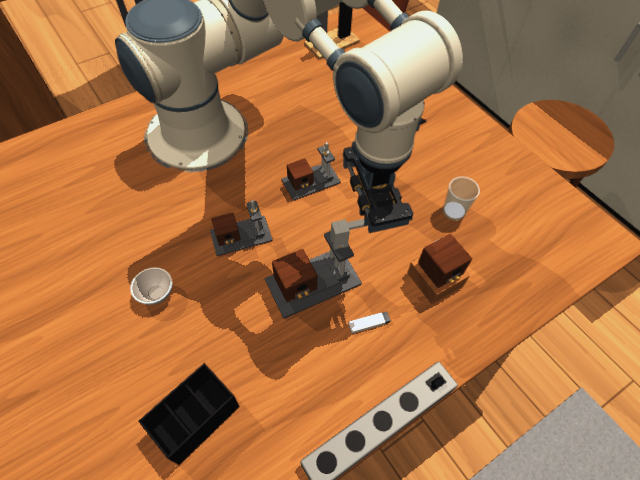

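Half a turn raised the tray by 4.95 mm, and the scene view shows the crank seated with the gripper on the knob at (385,215). The target top height is 0.1208. I'll relax the small side load and carry on winding.

```bash
python3 -m creep '0.230 -0.066 0.02 0 0 0 -1;0.207 -0.100 0 0 0 0 -1;0.175 -0.158 0 0 0 0 -1;0.148 -0.184 0 0 0 0 -1;0.118 -0.206 0 0 0 0 -1;0.084 -0.222 0 0 0 0 -1;0.049 -0.232 0 0 0 0 -1;0.012 -0.237 0 0 0 0 -1;-0.025 -0.236 0 0 0 0 -1;-0.061 -0.229 0 0 0 0 -1'; python3 -m creep '-0.096 -0.217 0 0 0 0 -1;-0.128 -0.199 0 0 0 0 -1;-0.157 -0.177 0 0 0 0 -1;-0.183 -0.15 0 0 0 0 -1;-0.204 -0.12 0 0 0 0 -1;-0.220 -0.086 0 0 0 0 -1;-0.230 -0.051 0 0 0 0 -1;-0.235 -0.014 0 0 0 0 -1;-0.234 0.023 0 0 0 0 -1;-0.227 0.059 0 0 0 0 -1';python3 - <<'E'
from h import *
c=np.array([.5883,.0745]);p=sense()['eef_pos'];r=p[:2]-c;print(p,np.hypot(*r),np.arctan2(r[1],r[0]),sense()['ft_torque'])
E
```

```text
time: 16.1
eef_pos: [0.6457, 0.0546, 0.2834]
ee_rot: [0.813, 0.583, 0.001, 0.0]
force: [1.7, 0.8, 5.5]
opening: 0.0189
gripper_force: 30.0
time: 17.35
eef_pos: [0.5677, 0.0181, 0.2831]
ee_rot: [0.813, 0.583, -0.0, -0.0]
force: [1.9, -2.2, 3.7]
opening: 0.019
gripper_force: 30.0
[0.56766322 0.01809534 0.28311732] 0.06006131768256858 -1.9215388146604901 [-0.56762501 -0.21273405  0.01814263]
```

```bash
python3 -m creep '-0.218 0.094 0.01 0 0 0 -1;-0.200 0.128 0 0 0 0 -1;-0.178 0.158 0 0 0 0 -1;-0.151 0.184 0 0 0 0 -1;-0.118 0.206 0 0 0 0 -1;-0.084 0.222 0 0 0 0 -1;-0.049 0.232 0 0 0 0 -1;-0.012 0.237 0 0 0 0 -1;0.025 0.236 0 0 0 0 -1;0.061 0.229 0 0 0 0 -1'; python3 -m creep '0.098 0.217 0 0 0 0 -1;0.130 0.199 0 0 0 0 -1;0.159 0.177 0 0 0 0 -1;0.185 0.15 0 0 0 0 -1;0.206 0.12 0 0 0 0 -1;0.222 0.086 0 0 0 0 -1;0.232 0.051 0 0 0 0 -1;0.237 0.014 0 0 0 0 -1;0.234 -0.023 0 0 0 0 -1;0.227 -0.059 0 0 0 0 -1'; python3 -m creep '0.217 -0.096 0 0 0 0 -1;0.199 -0.128 0 0 0 0 -1;0.175 -0.158 0 0 0 0 -1;0.148 -0.184 0 0 0 0 -1;0.118 -0.206 0 0 0 0 -1;0.084 -0.222 0 0 0 0 -1;0.049 -0.232 0 0 0 0 -1;0.012 -0.237 0 0 0 0 -1;-0.025 -0.236 0 0 0 0 -1;-0.061 -0.229 0 0 0 0 -1'; python3 -m creep '-0.096 -0.217 0 0 0 0 -1;-0.128 -0.199 0 0 0 0 -1;-0.157 -0.177 0 0 0 0 -1;-0.183 -0.15 0 0 0 0 -1;-0.204 -0.12 0 0 0 0 -1;-0.220 -0.086 0 0 0 0 -1;-0.230 -0.051 0 0 0 0 -1;-0.235 -0.014 0 0 0 0 -1;-0.234 0.023 0 0 0 0 -1;-0.227 0.059 0 0 0 0 -1;0 0 0 0 0 0 -1'; cat > ht.py <<'E'
from h import *
c=np.array([.5883,.0745]);p=sense()['eef_pos'];r=p[:2]-c;print(p,np.hypot(*r),np.arctan2(r[1],r[0]))
m=camera_model('top')
def g(d,x0,y0,z0,z1,w=.03):
    X=np.array([px2w(m,u,v,d=d[v,u]) for v in range(150,300) for u in range(200,400) if d[v,u]>0])
    s=X[(abs(X[:,0]-x0)<w)&(abs(X[:,1]-y0)<w)&(X[:,2]>z0)&(X[:,2]<z1)];return len(s),np.median(s,0),s.mean(0)
D=[capture('top')[1] for i in range(3)]
for d in D: print(g(d,.572,-.0325,.08,.14),g(d,.727,.256,.1,.14))
E
python3 ht.py
```

```text
time: 18.6
eef_pos: [0.5317, 0.0955, 0.2836]
ee_rot: [0.813, 0.583, -0.0, 0.0]
force: [4.1, -3.6, -4.3]
opening: 0.0191
gripper_force: 30.0
time: 19.85
eef_pos: [0.6092, 0.1321, 0.2835]
ee_rot: [0.813, 0.583, -0.0, -0.0]
force: [-2.9, -4.7, -1.1]
opening: 0.0191
gripper_force: 30.0
time: 21.1
eef_pos: [0.6455, 0.0545, 0.2838]
ee_rot: [0.813, 0.583, 0.0, 0.0]
force: [-0.5, 1.5, 0.8]
opening: 0.0194
gripper_force: 30.0
time: 22.48
eef_pos: [0.568, 0.0182, 0.2836]
ee_rot: [0.813, 0.583, -0.0, -0.0]
force: [0.2, -1.3, -0.5]
opening: 0.0192
gripper_force: 30.0
[0.56799662 0.01823635 0.28358155] 0.05981493359788498 -1.9171143204884262
(126, array([ 0.55006828, -0.03996634,  0.11999135]), array([ 0.55075413, -0.03938141,  0.1199901 ])) (576, array([0.72700866, 0.25580417, 0.12096602]), array([0.72695777, 0.25611633, 0.12092535]))
(127, array([ 0.55173176, -0.03806171,  0.12048975]), array([ 0.55141041, -0.03874867,  0.12058828])) (573, array([0.72632522, 0.25566394, 0.12078845]), array([0.72658005, 0.25614254, 0.12085334]))
(133, array([ 0.55210938, -0.03837426,  0.12020969]), array([ 0.55175761, -0.03893221,  0.11981372])) (571, array([0.7269456 , 0.25607588, 0.12076767]), array([0.72704058, 0.2561754 , 0.120786  ]))
```

About 0.75 mm remains, which is 3 more rows. Then I'll let go, rise and back off to check.

```bash
python3 -m creep '-0.218 0.094 0 0 0 0 -1;-0.200 0.128 0 0 0 0 -1;-0.178 0.158 0 0 0 0 -1;0 0 0 0 0 0 -1;0 0 0 0 0 0 0;0 0 0 0 0 0 0;0 0 0 0 0 0 0;0 0 0 0 0 0 0;0 0 0.5 0 0 0 0;0 0 0.9 0 0 0 0;0 0 0.9 0 0 0 0;-0.7 0.5 0 0 0 0 0;-0.9 0.7 0 0 0 0 0;-0.9 0.7 0 0 0 0 0;-0.5 0.6 0 0 0 0 0;0 0 0 0 0 0 0;0 0 0 0 0 0 0'; python3 ht.py; python3 - <<'E'
from h import *
im,d=capture('scene');save('s3',cv2.resize(im[170:370,200:480],(800,571),interpolation=cv2.INTER_CUBIC))
m=camera_model('top');d=capture('top')[1]
X=np.array([px2w(m,u,v,d=d[v,u]) for v in range(180,290) for u in range(260,350) if d[v,u]>0])
s=X[(np.hypot(X[:,0]-.5884,X[:,1]-.0742)<.012)&(X[:,2]>.17)];print('hub top',len(s),np.median(s[:,2]) if len(s) else '')
E
```

```text
time: 24.75
eef_pos: [0.4254, 0.1329, 0.3757]
ee_rot: [0.813, 0.583, 0.0, 0.0]
force: [0.2, -0.0, 0.3]
opening: 0.0458
gripper_force: 0.0
[0.42539673 0.13288627 0.37574382] 0.17305037906570875 2.797444756542223
(609, array([ 0.57197149, -0.03247213,  0.12084613]), array([ 0.57183319, -0.03245134,  0.12085464])) (576, array([0.72699928, 0.25593507, 0.12103423]), array([0.72701731, 0.25620212, 0.12093451]))
(613, array([ 0.57205716, -0.03252618,  0.12054107]), array([ 0.57187099, -0.03245341,  0.12058674])) (573, array([0.72692939, 0.25602739, 0.12092001]), array([0.72678424, 0.25610144, 0.12094896]))
(614, array([ 0.57202473, -0.03225484,  0.12080176]), array([ 0.572086  , -0.03239577,  0.12080193])) (571, array([0.72722395, 0.25567727, 0.12089379]), array([0.72704707, 0.25616983, 0.12098381]))
hub top 82 0.19697558071064108
```

View pics/s3.png

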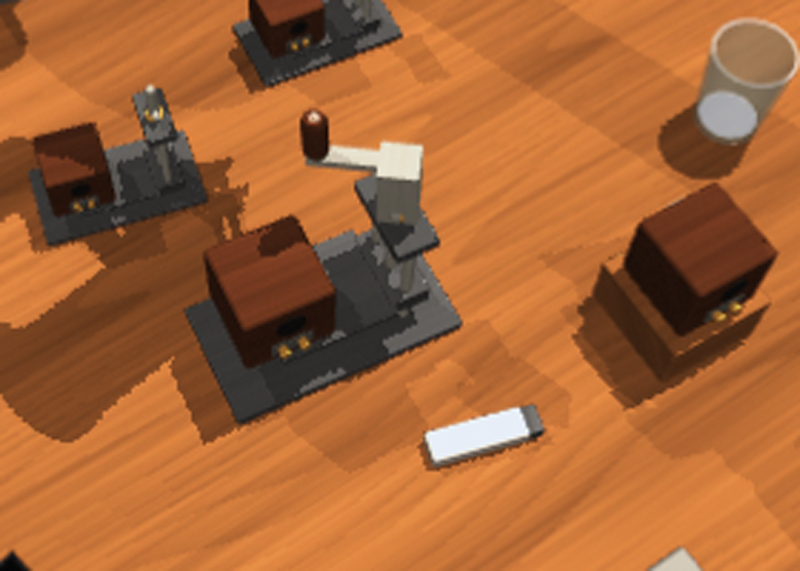

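The crank is seated at (400,185) with its hub top at 0.197 m. The speaker tops are level to about 0.2 mm (0.1208 against 0.1209), and the gripper is clear.

```bash
python3 -c "from cell import job_done;print(job_done())"
```

```text
the job is handed in; nothing more can be done
None
```

The crank is fully home and still on the screw, the two speaker tops measure level to about 0.2 mm, the gripper let go and backed clear, and the job was handed in at about 25 s.

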